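Open the bolted splice-parts drawer and lock it open

ROBOT

A 6-joint arm with a two-finger parallel gripper is mounted at the origin on a cart in front of the work surface, level with it; the furniture and walls round the work are solid. World frame = base frame: x ahead of the robot, y to its left, z up, the work surface at z = 0. Lengths are in m, angles in degrees, forces in N, time in s.
With the tool pointing down it reaches from about 0.4 to 0.825 m from the base axis. Payload 7 kg.
Tool frame: the origin (TCP) lies midway between the tips of the shut fingers; the grasp point (between the pads) lies 19 mm behind it; z points along the fingers, y is the line along which they close (so a half turn about z gives the same grasp; the last joint's range is limited). The gripper opens to 88 mm and grips with 3 to 60 N. Pads are 19 mm wide; open, the fingers measure 130 mm over their backs; the gripper's body (78 mm by 193 mm) begins 47 mm behind the grasp point.
Start: joints at [16.507, 20.546, 0.682, 0, -70.136, -16.507], TCP at [0.675, -0, 0.227] pointing down, gripper open.
Joint ranges: [-176.03, 176.03], [-82.01, 121.73], [-58.28, 71.71], [-173.87, 95.51], [-174.79, -0.11], [-173.66, 173.66]. Speed limits (degrees/s): [136.94, 136.94, 172.46, 180, 180, 180].

INTERFACE

Orientations are given as [roll, pitch, yaw] about the fixed x, y, z axes, in that order (R = Rz(yaw) Ry(pitch) Rx(roll)).
In Python, from plant import ctrl gives the robot as it stands. The module is installed in compiled form; this text tells all that it offers.
- The arm moves only by the tool send_rows, never from a script. Its argument "plan" is a list that holds one entry, the list of rows, each a list of 6 numbers: the shift along the tool's x, y, z in parts of the range, where 1.0 means 300 mm, then the turn, a rotation vector about the tool's x, y, z in shares of 90 degrees (1.0 is 90 degrees). A call has 1 to 8 rows; each row is the pose to reach, as a shift and turn from the pose commanded when the call began, along the tool's axes at that moment; what a row does not reach only later rows make up. A row lasts 1/12 s, in which the tool goes at most 41.7 mm and 7.16 degrees, less where a joint would pass 70% of its speed; a pose out of reach is approached as far as the arm can. A call with a gripper value outside its range is refused whole. "fingers" is the opening, from 0 (shut) to 1 (fully open), set as the call begins (left out, the last holds). The fingers move at their own pace and stop on an object; the grip force is fixed at half the most. Time passes only in rows, so rows that repeat a pose let the fingers close. It gives the time, the measured TCP pose, the force, the opening and the grip force at its end, in the units of the state.
- ctrl.get_obs(): the state, without advancing time (a new reading comes with each control period).
- ctrl.snapshot(name): name is "scene" or "side" or "wrist"; returns a dict with "img" (384x512x3 uint8, red, green, blue), "K" (3x3 intrinsics, pixels), "pose" (4x4, takes a point from camera to world coordinates). Camera axes: x right, y down, z forward; pixel columns grow to the right and rows downward; lengths in m; the calibration is good to about 2 mm. A picture is of the moment at which its call begins. There is no depth.
- ctrl.close_job(): hands the job in; it is judged then, once.
The state is a dict: "clock": time; "joint_pos": joint angles; "qvel": joint speeds; "tau": joint torques, N m; "tool_pos": TCP position; "orientation": TCP orientation; "force": force on the tool from outside, world axes, zero at the start; "moment": the same for the moment, N m; "opening": finger opening in m; "gripper_force": force on a finger pad.
Only numpy, scipy, OpenCV 4.12 (cv2) and the standard library are available. Lean on these libraries where they do the work, as an engineer would, in place of code of your own. Each camera call takes 0.05 s, during which the arm holds its last target. There are 200 camera calls.

TASK

The low parts drawer on the bench is bolted shut for transport. Push its bolt back clear of the drawer, hook a fingertip behind the drawer's front lip and draw the drawer out to its stop, then push the bolt home again through the second notch so that the drawer stays locked open. Work gently with the fingertips only: do not pinch, grip or lift anything, keep the parts lying in the drawer, and leave the things round about where they are.

Things in the scene. Friction and masses are not known exactly. Their poses are not given: they have to be found in the camera images.
- unit: Fixed drawer unit standing on 62 mm legs on the bench: grey sheet-metal hood with a black rubber mat on top, 122 deep (x) x 168 wide (y) mm, top 108 mm above the bench, open at the front, aluminium drawer inside, barrel bolt on a wing at its left (+y) front. Origin: on the bench under the hood's centre. x to its back, y to its left, z up. Hood's front edge at x = -61 mm.
- drawer (a joint): The drawer, m: 0 shut, 0.095 at its end stop, out along -x of unit. Drags with 3 N, stays where left; hard stop, never force it past 30 N. 150 mm wide, 3 mm walls, wall tops 98 mm and floor 71 mm above the bench. Two notches in its left wall, open to the top, 18 mm wide, 95 mm apart: the front one meets the bolt when shut, the rear one at the stop. A bolt in a notch blocks it.
- drawer_lip (a point): Middle of the drawer's front wall (the lip), inner face, top edge, 98 mm above the bench; moves with the drawer, axes as unit. Behind it (+x) lies the drawer's empty front bay, 57 mm front to back, 144 mm wide, floor 27 mm below this point, not covered by the hood; a cross wall, 5 mm lower than the lip, parts it from the two lanes with the parts.
- bolt (a joint): The bolt, m: 0 home (to the right, -y of unit), tip then 12 mm inside the drawer's left wall; grows to 0.028 as it is pushed to the left; clear of the wall from 0.016; push it right back. 9 mm steel rod, axis 86 mm above the bench at x = -91 mm of unit. Slides with 2 N, stays where left. Enters the rear notch only if the drawer is within 4 mm of its stop; else it strikes the wall.
- bolt_knob (a point): Top centre of the bolt's upright round knob, 129.5 mm above the bench; moves with the bolt; when home at x = -91, y = +118.5 mm of unit. 16 mm in diameter over its top 19 mm, below that a 12 mm neck. The bolt guides 19 mm or more to either side of it are 36 mm lower than this point, the drawer's wall 31 mm lower: a fingertip fits over them on either side.
- tube: White tube of splice sleeves with a blue cap, 27 mm diameter x 84 mm, lying loose front-to-back in the drawer's left lane, behind the front bay. Origin at its underside. Stays in the drawer.
- gland_a: Grey plastic cable gland, 27x31x27 mm, loose in the drawer's right lane, in front of or behind the other one. Origin at its underside. Stays in the drawer.
- gland_b: Grey plastic cable gland, 27x31x27 mm, loose in the right lane, in front of or behind the other one. Origin at its underside. Stays in the drawer.
- hex_keys: Blue folding hex key set, 30x95x22 mm, lying on top of the hood; leave it. Origin at its underside.
- wipe_tub: White wipes canister with a green cap, 68 mm diameter x 115 mm high, on the bench to the left of the hood, behind the bolt; leave it. Origin at its underside.
- cleaver: Dark blue fibre cleaver, 60x64x43 mm, on the bench near its front edge, in front of the unit; leave it. Origin at its underside.
- screwdriver: Yellow-handled screwdriver, 24x178x23 mm, on the bench near its front edge, right of the unit; leave it. Origin at its underside.

How it is judged:
By the outcome, as a careful person would: the job done as asked, in the order asked, and still so for the second after the job is handed in, with the robot touching nothing.
It also fails if it takes over 48 s, if anything falls off the work surface, if the arm or the gripper's body presses on something with over 40 N, if the wrist force passes 120 N, or if a joint passes its speed limit or range.

## Working session

There is one attempt and no reset: what is moved stays moved. The work goes in short steps, Python scripts to look and compute and a tool call to move; the robot and the scene stay as the last step left them, time stands still between calls to the robot, and variables do not carry over. Pictures are saved under pics/ and viewed, at most 13 in all, crops included, and the job is handed in when it is done.

Besides the shell and the picture viewer there is one more tool, called after "Call:" as name([rows], argument=value, ...), one row to a line, values as JSON. send_rows: Moves the arm, as the interface text tells. Its arguments: {"type":"object","properties":{"plan":{"type":"array","items":{"type":"array","items":{"type":"array","items":{"type":"number"}}}},"fingers":{"type":"number"}},"required":["plan"]}

```bash
mkdir -p pics; cat > h.py <<'E'
import numpy as np, cv2
from plant import ctrl
def snap(n,f=None):
    s=ctrl.snapshot(n)
    if f: cv2.imwrite('pics/'+f,cv2.cvtColor(s['img'],cv2.COLOR_RGB2BGR))
    return s
def plane(s,u,v,z):
    d=s['pose'][:3,:3]@np.linalg.inv(s['K'])@[u,v,1]; o=s['pose'][:3,3]
    return o+d*(z-o[2])/d[2]
def proj(s,P):
    P=np.atleast_2d(P); T=np.linalg.inv(s['pose']); c=P@T[:3,:3].T+T[:3,3]; p=c@s['K'].T
    return p[:,:2]/p[:,2:]
E
python3 - <<'E'
from h import *
import pickle
S={n:snap(n) for n in('scene','side','wrist')}
pickle.dump(S,open('s0.pkl','wb'))
for n in S: print(n,S[n]['pose'].round(3).tolist(),S[n]['K'][0,0])
cv2.imwrite('pics/a.png',cv2.cvtColor(cv2.resize(S['scene']['img'],(800,600)),cv2.COLOR_RGB2BGR))
cv2.imwrite('pics/b.png',cv2.cvtColor(cv2.resize(S['side']['img'],(800,600)),cv2.COLOR_RGB2BGR))
cv2.imwrite('pics/c.png',cv2.cvtColor(cv2.resize(S['wrist']['img'],(800,600)),cv2.COLOR_RGB2BGR))
o=ctrl.get_obs();print(o)
E
```

```text
scene [[0.436, -0.696, 0.57, -0.094], [-0.9, -0.337, 0.277, -0.574], [-0.001, -0.634, -0.773, 0.933], [0.0, 0.0, 0.0, 1.0]] 394.312786251552
side [[0.957, -0.107, 0.269, 0.262], [-0.289, -0.413, 0.864, -1.165], [0.018, -0.904, -0.426, 0.547], [0.0, 0.0, 0.0, 1.0]] 378.5357046047567
wrist [[-1.0, 0.001, -0.001, 0.674], [0.001, 0.964, 0.267, -0.072], [0.002, 0.267, -0.964, 0.383], [0.0, 0.0, 0.0, 1.0]] 274.5920264458628
{'clock': 0.15, 'joint_pos': array([ 1.65065510e+01,  2.05822218e+01,  6.46599783e-01, -1.37728707e-02,
       -7.01360399e+01, -1.65086573e+01]), 'qvel': array([-0.03196582, -0.15957749,  0.07853505,  0.08088809,  0.06678813,
       -0.05089179]), 'tau': array([ 1.39394037e-04, -5.83274567e+01,  2.93289685e+01,  7.00122759e+00,
        8.75052094e-03, -9.76538854e-05]), 'tool_pos': array([ 6.74637520e-01, -3.45868858e-05,  2.25844082e-01]), 'orientation': array([ 1.79927613e+02, -7.94980574e-03, -9.00067892e+01]), 'force': array([-0.04007379, -0.38770113, -1.25859981]), 'moment': array([ 0.00133767, -0.04464108, -0.03630042]), 'gripper_force': 0.0, 'opening': 0.08728774175564373}
```

View pics/a.png

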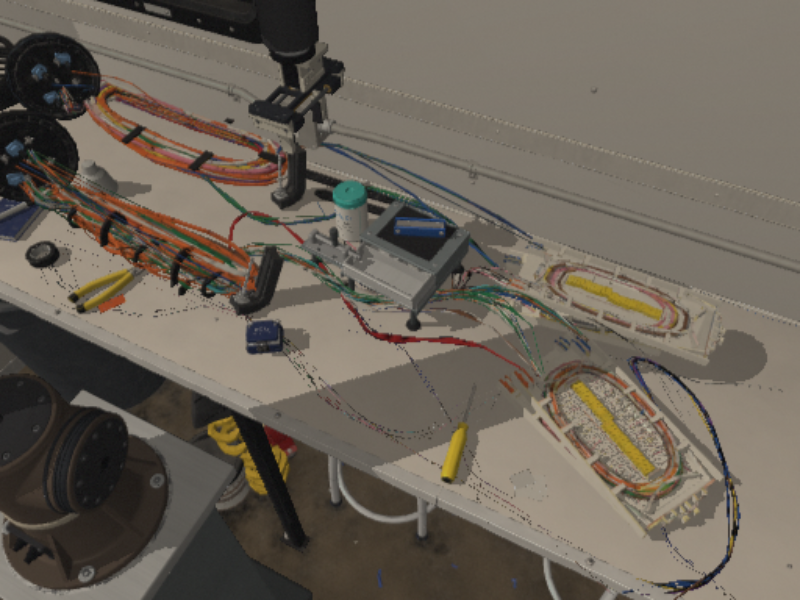

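View pics/b.png

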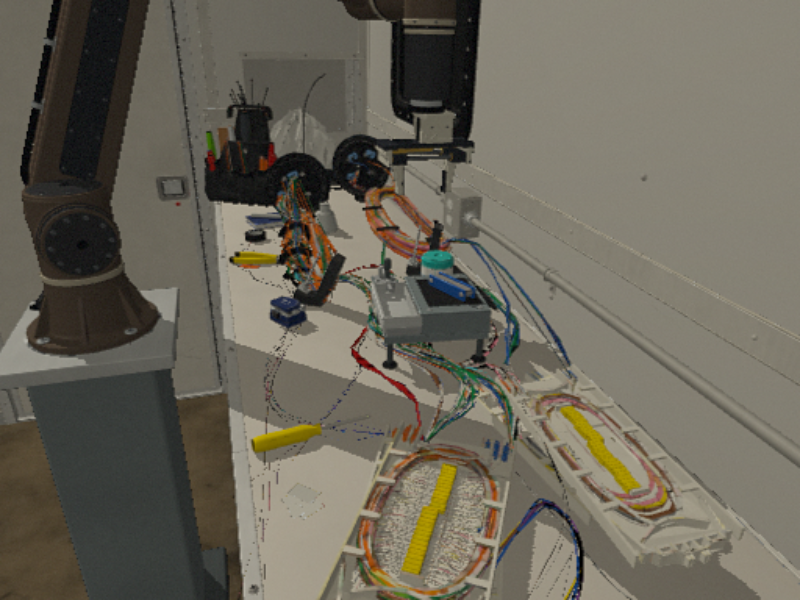

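View pics/c.png

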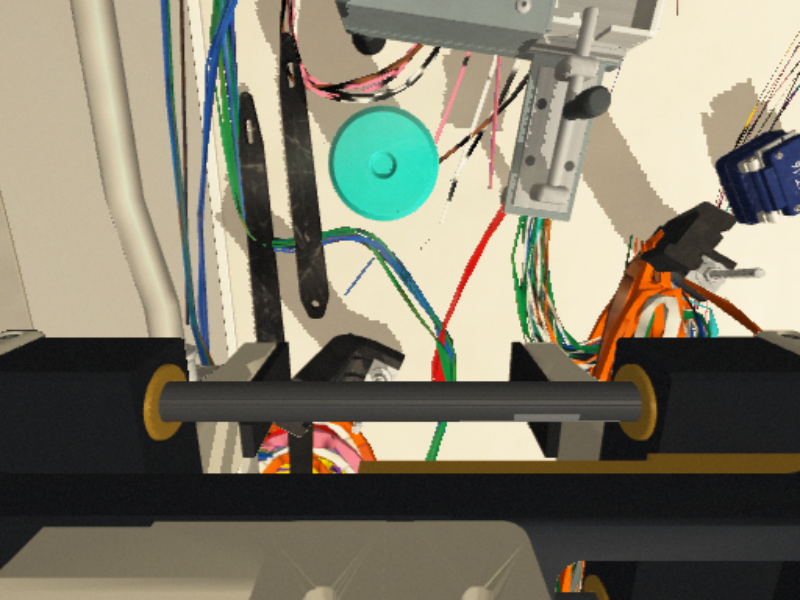

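The scene view (800x600) shows the unit at about (390,255), the knob near (335,235) and the tub at (350,210). The wrist view shows the bolt from (545,190) to (590,10), with the knob at about (595,100). That puts the unit roughly at (0.625,-0.25) with a yaw near -14°. I'll move to a high viewpoint with the tool aligned, then measure precisely.

Careful with the scale: shifts go in shares of 300 mm and turns go in shares of 90 degrees. That gives: 20 cm is 0.6667, 17.5 cm is 0.5833, 56 degrees is 0.6222.

Call:
send_rows([
  [[0.0833,0.0333,-0.0167,0,0,0.0778],[0.1667,0.0667,-0.0333,0,0,0.1556],[0.25,0.1,-0.05,0,0,0.2333],[0.3333,0.1333,-0.0667,0,0,0.3111],[0.4167,0.1667,-0.0833,0,0,0.3889],[0.5,0.2,-0.1,0,0,0.4667],[0.5833,0.2333,-0.1133,0,0,0.5444],[0.6667,0.25,-0.1133,0,0,0.6222]],
], fingers=0)

```text
clock: 0.82
tool_pos: [0.5992, -0.2012, 0.2617]
orientation: [-180.0, 0.1, -146.3]
force: [1.2, 0.6, 0.4]
opening: 0.04
gripper_force: 0.0
```

In the tool's units: 48 degrees is 0.5333.

Call:
send_rows([
  [[0,0,0,0,0,0.0778],[0,0,0,0,0,0.1556],[0,0,0,0,0,0.2333],[0,0,0,0,0,0.3111],[0,0,0,0,0,0.3889],[0,0,0,0,0,0.4667],[0,0,0,0,0,0.5333],[0,0,0,0,0,0.5333]],
])

```text
clock: 1.48
tool_pos: [0.5998, -0.2, 0.2602]
orientation: [180.0, -0.0, 165.7]
force: [-0.7, 0.1, 0.7]
opening: 0.0004
gripper_force: 0.0
```

```bash
python3 - <<'E'
from h import *
import pickle
s=snap('wrist'); pickle.dump(s,open('s1.pkl','wb'))
S=pickle.load(open('s0.pkl','rb'))
cv2.imwrite('pics/d.png',cv2.cvtColor(cv2.resize(s['img'],(800,600)),cv2.COLOR_RGB2BGR))
c=cv2.resize(S['scene']['img'][112:212,185:310],None,fx=6,fy=6,interpolation=cv2.INTER_CUBIC)
cv2.imwrite('pics/e.png',cv2.cvtColor(c,cv2.COLOR_RGB2BGR))
o=ctrl.get_obs();print(o['clock'],o['tool_pos'],o['orientation'],o['joint_pos'],o['opening'],s['pose'].round(3).tolist())
E
```

```text
1.5333 [ 0.59984648 -0.20000521  0.26027308] [-1.79996591e+02 -3.01037406e-02  1.66101402e+02] [-7.84187872e-01  1.55059091e+01 -2.09396623e+00 -3.68250413e-03
 -7.24302167e+01 -1.03113296e+02] 0.000494833053312951 [[0.247, 0.934, 0.258, 0.53], [0.969, -0.239, -0.066, -0.182], [0.0, 0.266, -0.964, 0.417], [0.0, 0.0, 0.0, 1.0]]
```

View pics/d.png

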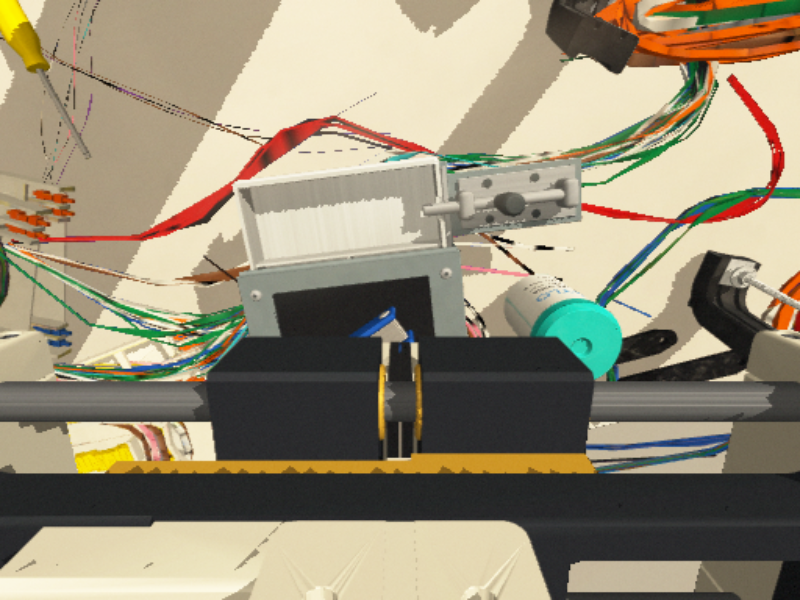

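View pics/e.png

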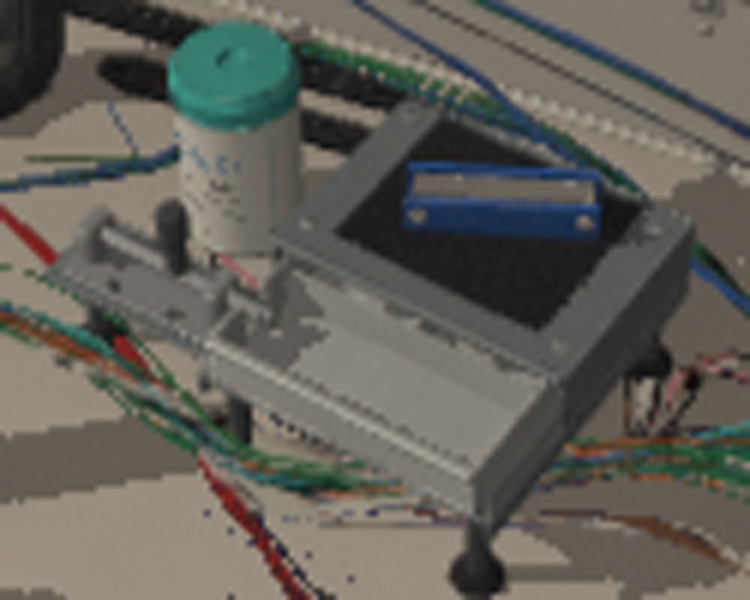

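The wrist view shows the shut drawer. Its lip runs from (235,183) to (440,157), the hood's front edge from (240,275) to (460,248), and the dark knob is at (510,203). I'll refine these with masks.

```bash
python3 - <<'E'
from h import *
import pickle
s=pickle.load(open('s1.pkl','rb')); im=s['img']
c=cv2.resize(im[95:180,145:380],None,fx=3.4,fy=3.4,interpolation=cv2.INTER_CUBIC)
cv2.imwrite('pics/f.png',cv2.cvtColor(c,cv2.COLOR_RGB2BGR))
g=cv2.cvtColor(im,cv2.COLOR_RGB2GRAY)
m=np.zeros_like(g); m[115:145,312:342]=(g[115:145,312:342]<95)
n,l,st,ce=cv2.connectedComponentsWithStats(m)
for i in range(1,n):
    if st[i,4]>20: print('knob',st[i],ce[i])
k=1/1.5625
for nm,a,b,z in(('hood',(240,275),(460,248),.108),('lip out',(235,183),(440,157),.098)):
    A,B=[plane(s,p[0]*k,p[1]*k,z) for p in(a,b)]
    d=B-A; print(nm,A.round(4),B.round(4),'len',np.linalg.norm(d).round(4),'yaw',np.degrees(np.arctan2(-d[0],d[1])).round(2))
print(plane(s,514*k,203*k,.1295))
E
```

```text
knob [316 123  21  16 190] [325.07368421 131.3       ]
knob [333 141   9   4  23] [338.04347826 142.56521739]
hood [ 0.5678 -0.3134  0.108 ] [ 0.5883 -0.1518  0.108 ] len 0.1628 yaw -7.26
lip out [ 0.5041 -0.2978  0.098 ] [ 0.5232 -0.1509  0.098 ] len 0.1482 yaw -7.42
[ 0.56395267 -0.11328985  0.1295    ]
```

View pics/f.png

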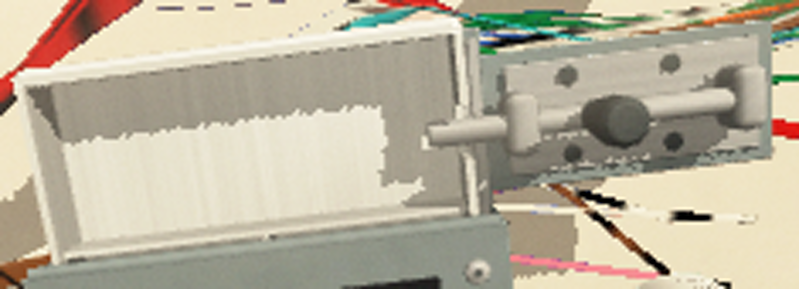

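The crop shows the knob's top disc at about (625,120) in the crop, the bolt rod reaching through the left wall at (465,130), and the front bay empty. Unit yaw comes out near -7.3°, the knob near (0.564,-0.112) and the lip's inner face near x_unit = -0.123. I'll line up and go down to the right of the knob.

In the tool's units: 14.6 cm is 0.4867, 5.1 cm is 0.17, -6.7 degrees is -0.0744.

Call:
send_rows([
  [[0.0567,0.04,0.0667,0,0,-0.0378],[0.1133,0.08,0.1333,0,0,-0.0744],[0.17,0.1233,0.2,0,0,-0.0744],[0.17,0.1233,0.2833,0,0,-0.0744],[0.17,0.1233,0.3667,0,0,-0.0744],[0.17,0.1233,0.4333,0,0,-0.0744],[0.17,0.1233,0.4867,0,0,-0.0744],[0.17,0.1233,0.4867,0,0,-0.0744]],
])

```text
clock: 2.2
tool_pos: [0.5571, -0.1515, 0.1111]
orientation: [-180.0, -0.3, 172.9]
force: [-1.0, -0.4, -0.6]
opening: 0.0007
gripper_force: 0.0
```

```bash
python3 - <<'E'
from h import *
s=snap('wrist')
cv2.imwrite('pics/g.png',cv2.cvtColor(cv2.resize(s['img'],(640,480)),cv2.COLOR_RGB2BGR))
o=ctrl.get_obs();print(o['clock'],o['tool_pos'],o['orientation'],o['force'])
E
```

```text
2.25 [ 0.55825215 -0.15180426  0.11309103] [-179.96710942   -0.20463526  172.87060109] [ 0.28324871  0.00512487 -0.05857935]
```

View pics/g.png

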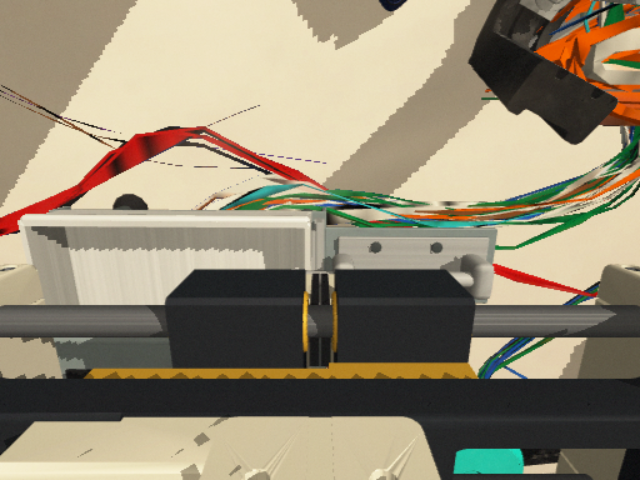

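The drawer's edges are now level in the image, with the lip at rows 212-215, so the tool is aligned. The knob is hidden behind the finger carriers, so I'll push left and watch the force.

Call:
send_rows([
  [[0,0.01,0,0,0,0],[0,0.02,0,0,0,0],[0,0.03,0,0,0,0],[0,0.04,0,0,0,0],[0,0.05,0,0,0,0],[0,0.0567,0,0,0,0],[0,0.0633,0,0,0,0],[0,0.07,0,0,0,0]],
])

```text
clock: 2.92
tool_pos: [0.5624, -0.131, 0.115]
orientation: [-180.0, 0.0, 172.7]
force: [0.2, -1.4, 0.9]
opening: 0.0009
gripper_force: 1.1
```

In the tool's units: 1 cm is 0.0333, 0.8 cm is 0.0267.

Call:
send_rows([
  [[0,0.0067,0,0,0,0],[0,0.0133,0,0,0,0],[0,0.02,0,0,0,0],[0,0.0267,0,0,0,0],[0,0.0333,0,0,0,0],[0,0.0333,0,0,0,0]],
])

```text
clock: 3.42
tool_pos: [0.5635, -0.1206, 0.1145]
orientation: [180.0, 0.0, 172.7]
force: [0.5, -1.7, 1.3]
opening: 0.0006
gripper_force: 0.5
```

```bash
python3 - <<'E'
from h import *
o=ctrl.get_obs();print(o['clock'],o['tool_pos'],o['orientation'],o['force'])
S=[snap('scene')['img'][112:212,185:310],snap('side')['img'][150:230,215:325]]
for n,i in zip(('sc','sd'),S): cv2.imwrite(f'pics/{n}.png',cv2.cvtColor(i,cv2.COLOR_RGB2BGR))
c=np.hstack([cv2.resize(i,(400,300),interpolation=cv2.INTER_CUBIC) for i in S])
cv2.imwrite('pics/hh.png',cv2.cvtColor(c,cv2.COLOR_RGB2BGR))
E
```

```text
3.4167 [ 0.56346837 -0.12064342  0.11451196] [1.79992499e+02 1.16033113e-03 1.72712855e+02] [ 0.52607924 -1.66881179  1.26698424]
```

View pics/hh.png

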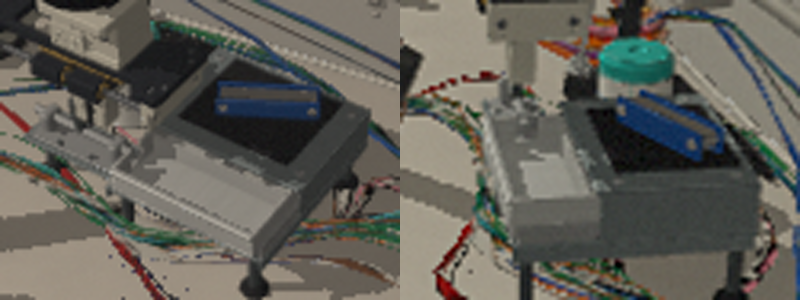

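The views are coarse, but the fingertip sits at the knob with about 1.7 N against it, which fits a sliding bolt. I'll keep pushing slowly until the force rises at the back stop.

Call:
send_rows([
  [[0,0.0067,0,0,0,0],[0,0.0133,0,0,0,0],[0,0.02,0,0,0,0],[0,0.0267,0,0,0,0]],
])

```text
clock: 3.85
tool_pos: [0.5641, -0.113, 0.1143]
orientation: [-180.0, -0.0, 172.7]
force: [0.4, -2.5, -0.5]
opening: 0.0003
gripper_force: 1.1
```

In the tool's units: 0.4 cm is 0.0133, 0.3 cm is 0.01.

Call:
send_rows([
  [[0,0.005,0,0,0,0],[0,0.01,0,0,0,0],[0,0.0133,0,0,0,0]],
])

```text
clock: 4.1
tool_pos: [0.5646, -0.1092, 0.1144]
orientation: [-180.0, -0.0, 172.7]
force: [0.7, -7.7, -2.2]
opening: 0.0003
gripper_force: 3.8
```

In the tool's units: 0.3 cm is 0.01, 0.15 cm is 0.005.

Call:
send_rows([
  [[0,0.005,0,0,0,0],[0,0.01,0,0,0,0],[0,0.01,0,0,0,0]],
])

```text
clock: 4.35
tool_pos: [0.5646, -0.1088, 0.1144]
orientation: [-179.8, -0.1, 172.7]
force: [0.5, -17.0, -4.0]
opening: 0.0002
gripper_force: 8.4
```

The force rose to 17 N at y = -0.109, so the bolt is fully back. Next I'll go right at a safe height and down into the front bay.

In the tool's units: -12.4 cm is -0.4133, 3.2 cm is 0.1067.

Call:
send_rows([
  [[0,-0.0333,0,0,0,0],[0.0067,-0.1,-0.02,0,0,0],[0.0133,-0.2,-0.02,0,0,0],[0.02,-0.3067,-0.02,0,0,0],[0.02,-0.4133,-0.02,0,0,0],[0.02,-0.4133,0.0267,0,0,0],[0.02,-0.4133,0.0733,0,0,0],[0.02,-0.4133,0.1067,0,0,0]],
])

```text
clock: 5.02
tool_pos: [0.5432, -0.2288, 0.0817]
orientation: [180.0, 0.0, 172.6]
force: [0.0, 0.9, -0.7]
opening: 0.0006
gripper_force: 0.0
```

```bash
python3 - <<'E'
from h import *
s=snap('wrist')
cv2.imwrite('pics/i.png',cv2.cvtColor(cv2.resize(s['img'],(640,480)),cv2.COLOR_RGB2BGR))
o=ctrl.get_obs();print(o['clock'],o['tool_pos'],o['orientation'],o['force'])
E
```

```text
5.0667 [ 0.54220299 -0.22816604  0.07974312] [ 1.79948139e+02 -1.68539202e-01  1.72631277e+02] [-1.01273707 -0.19141405 -1.6712879 ]
```

View pics/i.png

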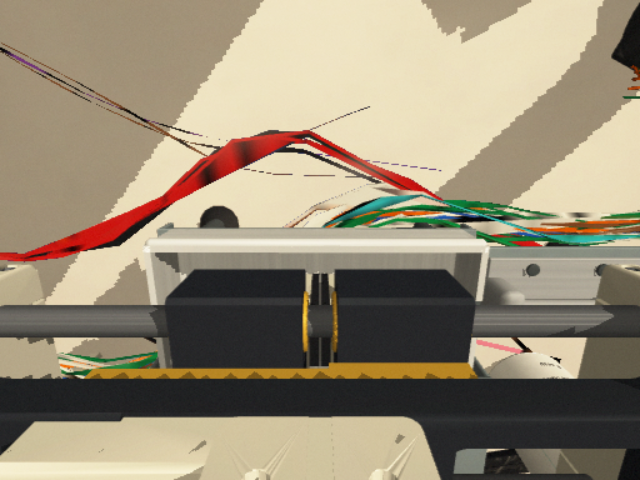

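The fingertip is inside the bay: lip edge at row 245, drawer walls at columns 150 and 485, and no bolt in the left wall. Now I'll draw it out.

Call:
send_rows([
  [[0.0133,0,0,0,0,0],[0.0267,0,0,0,0,0],[0.04,0,0,0,0,0],[0.0533,0,0,0,0,0],[0.0667,0,0,0,0,0],[0.08,0,0,0,0,0],[0.0933,0,0,0,0,0],[0.1067,0,0,0,0,0]],
])

```text
clock: 5.73
tool_pos: [0.5125, -0.2242, 0.0834]
orientation: [180.0, 0.1, 172.7]
force: [3.1, 1.5, 1.5]
opening: 0.0003
gripper_force: 1.7
```

In the tool's units: 4 cm is 0.1333, 1.5 cm is 0.05.

Call:
send_rows([
  [[0.0167,0,0,0,0,0],[0.0333,0,0,0,0,0],[0.05,0,0,0,0,0],[0.0667,0,0,0,0,0],[0.0833,0,0,0,0,0],[0.1,0,0,0,0,0],[0.1167,0,0,0,0,0],[0.1333,0,0,0,0,0]],
])

```text
clock: 6.4
tool_pos: [0.4717, -0.2192, 0.0826]
orientation: [-180.0, 0.0, 172.7]
force: [3.3, 0.8, 2.5]
opening: 0.0002
gripper_force: 1.7
```

In the tool's units: 2.5 cm is 0.0833, 2.2 cm is 0.0733.

Call:
send_rows([
  [[0.0167,0,0,0,0,0],[0.0333,0,0,0,0,0],[0.05,0,0,0,0,0],[0.0633,0,0,0,0,0],[0.0733,0,0,0,0,0],[0.0833,0,0,0,0,0]],
])

```text
clock: 6.9
tool_pos: [0.4469, -0.216, 0.0825]
orientation: [-180.0, -0.0, 172.7]
force: [2.9, 0.0, 2.4]
opening: 0.0003
gripper_force: 1.6
```

```bash
python3 - <<'E'
from h import *
o=ctrl.get_obs();print(o['clock'],o['tool_pos'],o['orientation'],o['force'])
E
```

```text
6.9 [ 0.44691706 -0.2160243   0.08249575] [-1.79998887e+02 -1.36738102e-02  1.72702399e+02] [2.88030642 0.02916725 2.35792289]
```

In the tool's units: 0.9 cm is 0.03, 0.8 cm is 0.0267.

Call:
send_rows([
  [[0.0067,0,0,0,0,0],[0.0133,0,0,0,0,0],[0.02,0,0,0,0,0],[0.0267,0,0,0,0,0],[0.03,0,0,0,0,0]],
])

```text
clock: 7.32
tool_pos: [0.4381, -0.2149, 0.0825]
orientation: [180.0, -0.0, 172.7]
force: [2.0, 0.2, 2.7]
opening: 0.0006
gripper_force: 1.5
```

In the tool's units: 0.3 cm is 0.01, 0.2 cm is 0.0067.

Call:
send_rows([
  [[0.0033,0,0,0,0,0],[0.0067,0,0,0,0,0],[0.01,0,0,0,0,0]],
])

```text
clock: 7.57
tool_pos: [0.4354, -0.2145, 0.0825]
orientation: [-180.0, -0.0, 172.7]
force: [3.9, 0.2, 1.1]
opening: 0.0005
gripper_force: 1.5
```

In the tool's units: 0.2 cm is 0.0067, 0.1 cm is 0.0033.

Call:
send_rows([
  [[0.0033,0,0,0,0,0],[0.0067,0,0,0,0,0],[0.0067,0,0,0,0,0]],
])

```text
clock: 7.82
tool_pos: [0.4352, -0.2144, 0.0826]
orientation: [-180.0, 0.2, 172.7]
force: [8.2, -1.4, -5.7]
opening: 0.0002
gripper_force: 4.4
```

The drawer is at its stop: 109 mm of tool travel is a 14 mm gap plus 95 mm, and the force is now rising. I'll come off the lip, up, and over to the left of the knob.

In the tool's units: 8 cm is 0.2667, -7 cm is -0.2333.

Call:
send_rows([
  [[-0.0133,0,0,0,0,0],[-0.03,0,0,0,0,0],[-0.03,0,-0.0833,0,0,0],[-0.03,0,-0.1667,0,0,0],[-0.03,0,-0.2333,0,0,0],[-0.0833,0.0667,-0.2333,0,0,0],[-0.15,0.1667,-0.2333,0,0,0],[-0.2167,0.2667,-0.2333,0,0,0]],
])

```text
clock: 8.48
tool_pos: [0.5077, -0.1428, 0.1528]
orientation: [180.0, -0.1, 172.6]
force: [0.3, -0.6, 0.1]
opening: 0.0006
gripper_force: 0.0
```

In the tool's units: 10.3 cm is 0.3433, 7 cm is 0.2333.

Call:
send_rows([
  [[-0.0667,0.1167,0,0,0,0],[-0.1333,0.2333,0,0,0,0],[-0.1733,0.3433,0,0,0,0],[-0.1733,0.3433,0.05,0,0,0],[-0.1733,0.3433,0.1,0,0,0],[-0.1733,0.3433,0.1267,0,0,0],[-0.1733,0.3433,0.1267,0,0,0]],
])

```text
clock: 9.07
tool_pos: [0.5707, -0.0479, 0.112]
orientation: [-179.9, -0.3, 172.7]
force: [-0.3, 0.4, 0.5]
opening: 0.0006
gripper_force: 0.0
```

```bash
python3 - <<'E'
from h import *
s=snap('wrist')
cv2.imwrite('pics/j.png',cv2.cvtColor(cv2.resize(s['img'],(640,480)),cv2.COLOR_RGB2BGR))
o=ctrl.get_obs();print(o['clock'],o['tool_pos'],o['orientation'],o['force'])
E
```

```text
9.1167 [ 0.57152746 -0.04810797  0.11339499] [-179.92643528   -0.19627586  172.68055014] [ 0.23557849 -0.77401338  0.37902823]
```

View pics/j.png

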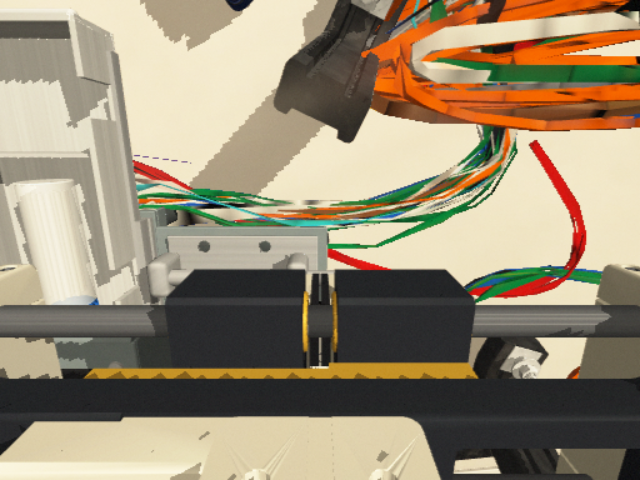

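The drawer is out, with the tube still in its lane at (50,240). Now I'll push the bolt home to the right, watching the force.

In the tool's units: -2 cm is -0.0667, -1.8 cm is -0.06.

Call:
send_rows([
  [[0,-0.01,0,0,0,0],[0,-0.02,0,0,0,0],[0,-0.03,0,0,0,0],[0,-0.04,0,0,0,0],[0,-0.0467,0,0,0,0],[0,-0.0533,0,0,0,0],[0,-0.06,0,0,0,0],[0,-0.0667,0,0,0,0]],
])

```text
clock: 9.78
tool_pos: [0.5704, -0.0674, 0.1149]
orientation: [180.0, 0.0, 172.7]
force: [0.1, 1.9, 1.5]
opening: 0.0007
gripper_force: 1.1
```

Call:
send_rows([
  [[0,-0.0067,0,0,0,0],[0,-0.0133,0,0,0,0],[0,-0.02,0,0,0,0],[0,-0.0233,0,0,0,0]],
])

```text
clock: 10.12
tool_pos: [0.5695, -0.0746, 0.1146]
orientation: [180.0, 0.0, 172.7]
force: [-0.1, 2.0, 1.1]
opening: 0.0002
gripper_force: 1.0
```

In the tool's units: -0.8 cm is -0.0267, -0.6 cm is -0.02.

Call:
send_rows([
  [[0,-0.0067,0,0,0,0],[0,-0.0133,0,0,0,0],[0,-0.02,0,0,0,0],[0,-0.0267,0,0,0,0]],
])

```text
clock: 10.45
tool_pos: [0.5684, -0.0825, 0.1146]
orientation: [-180.0, 0.0, 172.7]
force: [1.0, 2.8, 1.6]
opening: 0.0008
gripper_force: 1.1
```

In the tool's units: -0.5 cm is -0.0167, -0.4 cm is -0.0133.

Call:
send_rows([
  [[0,-0.005,0,0,0,0],[0,-0.01,0,0,0,0],[0,-0.0133,0,0,0,0],[0,-0.0167,0,0,0,0]],
])

```text
clock: 10.78
tool_pos: [0.5678, -0.0874, 0.1146]
orientation: [180.0, 0.0, 172.7]
force: [-0.2, 2.4, 0.6]
opening: 0.0006
gripper_force: 1.0
```

In the tool's units: -0.3 cm is -0.01, -0.2 cm is -0.0067.

Call:
send_rows([
  [[0,-0.0033,0,0,0,0],[0,-0.0067,0,0,0,0],[0,-0.01,0,0,0,0]],
])

```text
clock: 11.03
tool_pos: [0.5674, -0.0903, 0.1146]
orientation: [180.0, 0.0, 172.7]
force: [0.5, 3.1, 2.3]
opening: 0.0003
gripper_force: 1.6
```

In the tool's units: -0.3 cm is -0.01, -0.2 cm is -0.0067.

Call:
send_rows([
  [[0,-0.0033,0,0,0,0],[0,-0.0067,0,0,0,0],[0,-0.01,0,0,0,0],[0,-0.01,0,0,0,0]],
])

```text
clock: 11.37
tool_pos: [0.5674, -0.0909, 0.1147]
orientation: [179.8, 0.1, 172.7]
force: [-0.9, 15.6, 4.5]
opening: 0.0003
gripper_force: 7.5
```

The force rose to 15.6 N at the home stop. I'll retreat and check.

In the tool's units: -14.5 cm is -0.4833, -13.5 cm is -0.45.

Call:
send_rows([
  [[0,0.0233,0,0,0,0],[0,0.0567,0,0,0,0],[0,0.0567,-0.1167,0,0,0],[0,0.0567,-0.2333,0,0,0],[0,0.0567,-0.35,0,0,0],[0,-0.05,-0.45,0,0,0],[0,-0.1667,-0.4833,0,0,0],[0,-0.2667,-0.4833,0,0,0]],
])

```text
clock: 12.03
tool_pos: [0.5578, -0.1739, 0.2635]
orientation: [-180.0, 0.3, 172.8]
force: [1.3, 0.5, -0.7]
opening: 0.0006
gripper_force: 0.0
```

```bash
python3 - <<'E'
from h import *
s=snap('wrist')
cv2.imwrite('pics/k.png',cv2.cvtColor(cv2.resize(s['img'],(800,600)),cv2.COLOR_RGB2BGR))
o=ctrl.get_obs();print(o['clock'],o['tool_pos'],o['orientation'],o['force'])
E
```

```text
12.0833 [ 0.55615652 -0.17754535  0.26144299] [-1.79904102e+02  1.15285561e-01  1.72655908e+02] [ 0.08690317 -2.71665565 -0.69439104]
```

View pics/k.png

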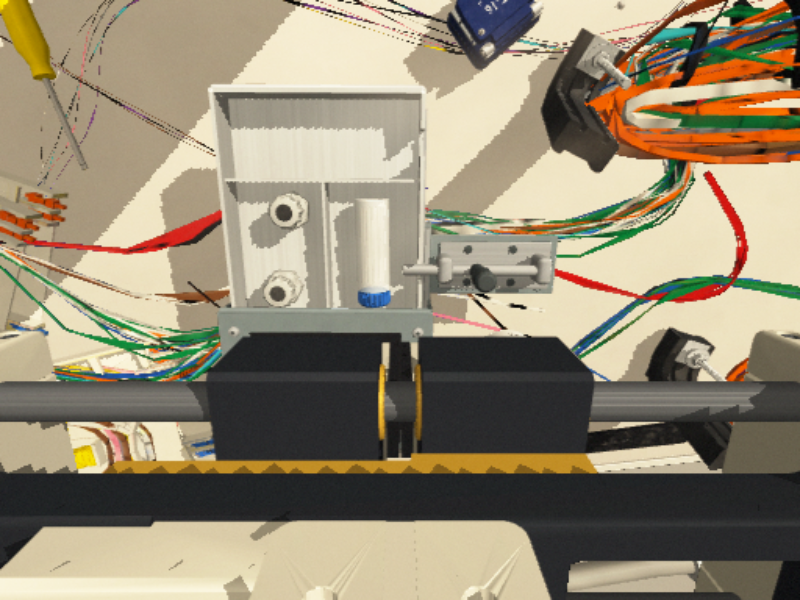

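The drawer is open with its lip at row 88, the bolt tip at (405,270) is through the rear notch, and the tube and both glands are in place. I'll let the arm settle and hand in.

Call:
send_rows([
  [[0,0,0,0,0,0],[0,0,0,0,0,0],[0,0,0,0,0,0]],
])

```text
clock: 12.33
tool_pos: [0.5565, -0.1722, 0.259]
orientation: [-180.0, -0.1, 172.7]
force: [0.3, 0.3, -0.4]
opening: 0.0001
gripper_force: 0.0
```

```bash
python3 -c "
from plant import ctrl
print(ctrl.close_job())"
```

```text
the job is handed in; nothing more can be done
None
```

The drawer is out at its stop and locked there by the bolt through the rear notch, with the tube and both glands still inside; the job was handed in at about 12 s and no verdict was returned.

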